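# Catch the falling cover of a tube warmer and lower it shut

## Robot

A 7-joint arm with a two-finger parallel gripper is mounted at the origin on the work surface. World frame = base frame: x ahead of the robot, y to its left, z up, the work surface at z = 0. Lengths are in m, angles in rad, forces in N, time in s.
With the tool pointing down it reaches from about 0.4 to 0.85 m from the base axis. Payload 10.4 kg.
Tool frame: the origin (TCP) lies at the very end of the fingers, on their centre line; the grasp point (between the pads) lies r.grasp_offset behind it (r.grasp_offset is the distance from the TCP to the grasp point, in m); z points along the fingers, y is the direction in which the jaws open and shut (so a half turn about z gives the same grasp; the last joint's range is limited). The gripper opens to 87 mm and grips with 3 to 60 N. Pads are 19 mm wide; open, the fingers measure 117 mm over their backs; the gripper's body (75 mm by 190 mm) begins 51 mm behind the grasp point.
Start: joints at [1.114, 0.332, -0.065, 1.46, 0.022, 1.35, -0.088], TCP at [0.263, -0.567, 0.223] pointing down, gripper open.
Joint ranges: [-2.6, 2.6], [-0.5, 2.12], [-1.47, 1.34], [0.16, 2.42], [-1.27, 4.41], [0.06, 2.06], [-2.6, 2.6]. Speed limits (rad/s): [2.22, 2.22, 2.79, 2.79, 3.14, 3.14, 3.14].

## Interface

Orientations are given as a unit quaternion [x, y, z, w].
In Python, from bench import read_state, cams, job, r gives the robot as it stands. The module is installed in compiled form; this text tells all that it offers.
- The arm moves only by the tool arm_command, never from a script. Its argument "increments" is a list of rows, each an object of numbers: "gripper": the opening in per cent of the stroke, from 0 (shut) to 100 (fully open); "dx", "dy", "dz": the shift along the tool's x, y, z in m; "spin": the turn about the tool's z in degrees. In form: [{"gripper": .., "dx": .., "dy": .., "dz": .., "spin": ..}, ...]. A call has exactly 8 rows; each row shifts and turns the commanded pose from where the row before left it, along the tool's axes as they then stand; what a row does not reach is not made up. A row lasts 1/8 s, in which the tool goes at most 62.5 mm and 10.7 degrees, less where a joint would pass 70% of its speed; a pose out of reach is approached as far as the arm can. A call with a gripper value outside its range is refused whole. The fingers move at their own pace and stop on an object; "grip_force" is the grip in N (left out, the last holds). Time passes only in rows, so rows that do not move let the fingers close, or fill a call up. It gives the time, the measured TCP pose, the force and the opening at its end, in the units of the state.
- read_state(): the state, without advancing time (a new reading comes with each control period).
- cams.camera(name): name is "side" or "top"; returns the picture (384x512x3 uint8, red, green, blue); there is no depth.
- cams.camera_info(name): a dict with "K" (3x3 intrinsics, pixels), "k1" (the pictures are not rectified: a ray, as slopes to the right and down, at radius r is drawn at 1 + k1 r^2 times it, then the intrinsics apply), "rvec" (rotation vector, rad) and "tvec" (3), from world to camera coordinates, as OpenCV has them. Camera axes: x right, y down, z forward; pixel columns grow to the right and rows downward; lengths in m; the calibration is good to about 2 mm. A picture is of the moment at which its call begins. camera_info takes no time and is no camera call.
- job.close_job(): hands the job in, once; it reports no verdict.
The state is a dict: "time": time; "joint_positions": joint angles; "joint_vel": joint speeds; "joint_torque": joint torques, N m; "ee_pos": TCP position; "eef_rot": TCP orientation; "ft_force": force on the tool from outside, world axes, zero at the start; "torque": the same for the moment, N m; "width": finger opening in m.
Only numpy, scipy, OpenCV 4.12 (cv2) and the standard library are available. Lean on these libraries where they do the work, as an engineer would, in place of code of your own. Each camera call takes 0.05 s, during which the arm holds its last target.

## Task

The cover of the tube warmer stands open on its stiff hinge. Tip it forward from behind with a finger until it starts to fall, catch it from below on a finger while it is still well open and bring it to a stop, then lower it slowly until it is fully shut, with no bump, and take your hand away. Only touch and support the cover, do not pinch it or force it, and leave the bottles and the jar around the warmer where they stand.

Things in the scene. Friction and masses are not known exactly. Their poses are not given: they have to be found in the camera images.
- warmer: Fixed benchtop tube warmer, a putty-coloured box 130 mm deep (its x), 220 mm wide (its y), 90 mm high, open at the top, grey-capped tubes sunk inside. Origin at the centre of its underside; x points from its front (display side; it stands turned so that this looks to the robot's right) to its back, z up. A white cover plate, 160 mm long (hinge to free edge), 220 wide, 10 thick, is hinged along the top of its back face.
- cover (a joint): Cover angle, rad: 0 shut (level), 1.571 upright, more leans back; stop at 1.9; starts at 1.60 to 1.75. Friction holds it near upright. Tipped forward below about 1.25 to 1.15 rad it falls by itself against a damper, very slowly at first, speeding up to 0.75 to 1.1 rad/s, too fast to meet the box; 2.5 to 5 s in all.
- cover_hinge (a point): Point on the hinge axis, midway along the cover's width: 65 mm behind the warmer's centre, 90 mm above the table, level with the shut cover's underside. The hinge axis is parallel to the warmer's y.
- cover_edge (a point): Middle of the cover's free edge, on its underside (the face that looks to the front when open, down when shut), 160 mm from the hinge axis; the outer face is 10 mm beyond. The cover weighs about 0.25 kg. Shut, it reaches 30 mm beyond the box's front face: a tilted finger has room under this lip, whose underside is 90 mm above the table.
- tablet_bottle: White plastic bottle, 60 mm across, 105 mm high, standing behind the warmer; origin at the centre of its underside. Leave alone.
- amber_bottle: Amber bottle, 48 mm across, 120 mm high, standing beside the warmer; origin at the centre of its underside. Leave alone.
- small_jar: White jar, 44 mm across, 60 mm high, standing beside the warmer; origin at the centre of its underside. Leave alone.

How it is judged:
On the way, in this order (a step that is already met when the one before it is completed fails the run):
1. the cover has been tipped forward past upright and falls (joint below 1.2 rad) (value of joint cover below 1.2 rad), for 0.05 s.
2. the cover is caught: between 0.15 and 0.9 rad open it rests on the fingers and moves slower than 0.45 rad/s (value of joint cover between 0.15 and 0.9 rad and velocity of joint cover between -0.45 and 0.45 rad/s and contact force between the fingers and cover above 0.2 N), for 0.3 s.
3. the cover is shut (value of joint cover below 0.03 rad), for 0.2 s.
At the end, for the whole second after the job is handed in: The cover is fully shut (within 0.03 rad) and at rest, and the three containers stand upright within 15 mm of where they were (value of joint cover below 0.03 rad and velocity of joint cover between -0.05 and 0.05 rad/s and height (world z) of each of tablet_bottle, amber_bottle, small_jar above -0.005 m and distance of each of tablet_bottle, amber_bottle, small_jar from where it was at the start of the episode below 0.015 m and angle between each of tablet_bottle, amber_bottle, small_jar's own z axis and vertical below 0.1 rad); the robot touches nothing.
It fails at once if the cover bumped shut: faster than 0.5 rad/s (80 mm/s at its edge) within its last 0.2 rad (value of joint cover below 0.2 rad and velocity of joint cover below -0.5 rad/s).
It fails at once if the cover was pinched or forced: more than 30 N between it and the robot (contact force between any of the fingers, the arm and cover above 30 N).
It fails at once if the tablet bottle was moved by more than 15 mm or tipped (distance of tablet_bottle from where it was at the start of the episode above 0.015 m or angle between tablet_bottle's own z axis and vertical above 0.2 rad).
It fails at once if the amber bottle was moved by more than 15 mm or tipped (distance of amber_bottle from where it was at the start of the episode above 0.015 m or angle between amber_bottle's own z axis and vertical above 0.2 rad).
It fails at once if the small jar was moved by more than 15 mm or tipped (distance of small_jar from where it was at the start of the episode above 0.015 m or angle between small_jar's own z axis and vertical above 0.2 rad).
It also fails if it takes over 58 s, if anything falls off the work surface, if the arm or the gripper's body presses on something with over 40 N, if the wrist force passes 120 N, or if a joint passes its speed limit or range.

## Working session

There is one attempt and no reset: what is moved stays moved. The work goes in short steps, Python scripts to look and compute and a tool call to move; the robot and the scene stay as the last step left them, time stands still between calls to the robot, and variables do not carry over. Pictures are saved under pics/ and viewed, and the job is handed in when it is done.

Besides the shell and the picture viewer there is one more tool, called in YAML: its name, and indented under it one key for each argument. arm_command: Moves the arm, as the interface text tells. Its arguments: {"type":"object","properties":{"increments":{"type":"array","items":{"type":"object","properties":{"gripper":{"type":"number"},"dx":{"type":"number"},"dy":{"type":"number"},"dz":{"type":"number"},"spin":{"type":"number"}}}},"grip_force":{"type":"number"}},"required":["increments"]}

```bash
mkdir -p pics; ls; python3 - <<'E'
from bench import read_state, cams, job, r
import cv2
s=read_state()
for k,v in s.items(): print(k,v)
print(r.grasp_offset)
for n in ("side","top"):
    print(n,cams.camera_info(n)); cv2.imwrite(f"pics/{n}0.png",cams.camera(n)[:,:,::-1])
E
```

```text
pics
time 0.0
joint_positions [ 1.11439998  0.33286054 -0.06468937  1.46091734  0.02160274  1.34990485
 -0.08846729]
joint_vel [ 4.17428124e-04  1.02070773e-03  1.44474672e-04 -1.47774805e-03
  9.41811922e-05 -7.19862773e-04  1.27989850e-03]
joint_torque [-1.75405632e-03 -6.23254108e+01  2.36918457e-02 -3.89905894e+01
 -6.13613147e-02  3.95072834e-02  1.35726013e-04]
ee_pos [ 0.26252835 -0.56677242  0.22177244]
eef_rot [ 9.76564719e-01  2.15222824e-01 -1.84320454e-04 -6.72477811e-04]
ft_force [-1.04208438 -0.12115543 -0.37581706]
torque [-0.00874765 -0.00615894 -0.00330266]
width 0.0868565656932493
0.0187
side {'K': array([[373.08942269,   0.        , 257.83984549],
       [  0.        , 373.08942269, 192.90338908],
       [  0.        ,   0.        ,   1.        ]]), 'k1': -0.08746620293024877, 'rvec': array([ 2.16015125,  1.10518562, -0.44022528]), 'tvec': array([-0.49312202, -0.29254205,  1.09444763])}
top {'K': array([[450.58890392,   0.        , 252.18564519],
       [  0.        , 450.58890392, 191.99609552],
       [  0.        ,   0.        ,   1.        ]]), 'k1': -0.16652228661031757, 'rvec': array([ 2.17337929, -2.01802756,  0.22585048]), 'tvec': array([0.06378155, 0.67072373, 0.95946463])}
```

View pics/side0.png

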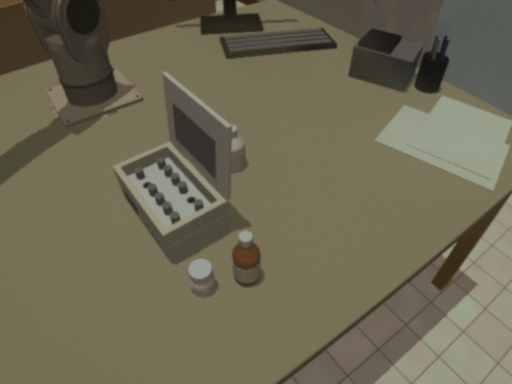

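View pics/top0.png

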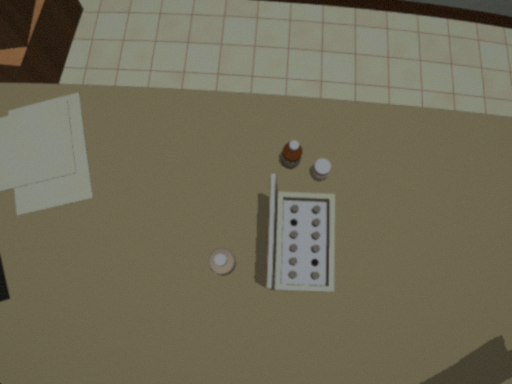

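```bash
cat > h.py <<'E'
import numpy as np, cv2
from bench import read_state, cams, job, r
from scipy.spatial.transform import Rotation as Ro
def cam(n):
    i=cams.camera_info(n); return i['K'],np.array([i['k1'],0,0,0,0.]),np.array(i['rvec']),np.array(i['tvec'])
def proj(n,P):
    K,d,rv,t=cam(n); return cv2.projectPoints(np.array(P,float).reshape(-1,1,3),rv,t,K,d)[0].reshape(-1,2)
def unp(n,uv,z):
    K,d,rv,t=cam(n); q=cv2.undistortPointsIter(np.array(uv,float).reshape(-1,1,2),K,d,None,None,(3,50,1e-9)).reshape(-1,2)
    R=cv2.Rodrigues(rv)[0]; C=-R.T@t; D=np.c_[q,np.ones(len(q))]@R
    return C+D*((np.broadcast_to(z,len(q))-C[2])/D[:,2])[:,None]
E
python3 - <<'E'
from h import *
for n in ("side","top"):
    K,d,rv,t=cam(n);R=cv2.Rodrigues(rv)[0];print(n,"C",-R.T@t,"fwd",R[2],"right",R[0])
im=cv2.imread("pics/top0.png");c=im[120:310,190:370];cv2.imwrite("pics/topc.png",cv2.convertScaleAbs(cv2.resize(c,None,fx=3,fy=3,interpolation=2),alpha=1.6))
im=cv2.imread("pics/side0.png");c=im[70:300,100:280];cv2.imwrite("pics/sidec.png",cv2.convertScaleAbs(cv2.resize(c,None,fx=2.6,fy=2.6,interpolation=2),alpha=1.6))
print(unp("top",[[277,193],[336,194],[334,291],[275,290]],.09))
print(unp("top",[[221,260],[293,146],[322,167]],[.105,.12,.06]))
print(unp("side",[[246,238],[201,268]],[.12,.06]))
E
```

```text
side C [ 1.07201247 -0.1675773   0.59099316] fwd [-0.5586312   0.40530437 -0.72364325] right [0.585685   0.81053667 0.00184088]
top C [0.43311381 0.09328421 1.08545901] fwd [ 0.22310292  0.01928715 -0.97460407] right [ 0.07433415 -0.99722968 -0.00271859]
[[ 0.66280824  0.05672289  0.09      ]
 [ 0.67038777 -0.07765555  0.09      ]
 [ 0.4527488  -0.08186269  0.09      ]
 [ 0.44642943  0.04720546  0.09      ]]
[[ 0.50172244  0.16886766  0.105     ]
 [ 0.76718302  0.02840615  0.12      ]
 [ 0.74082975 -0.04726511  0.06      ]]
[[ 0.77668848  0.02401497  0.12      ]
 [ 0.74646575 -0.04735515  0.06      ]]
```

```bash
echo
```

```text
(no output)
```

View pics/topc.png

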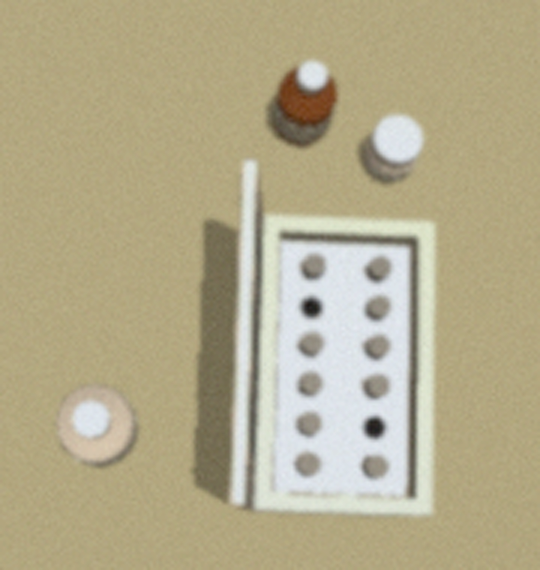

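View pics/sidec.png

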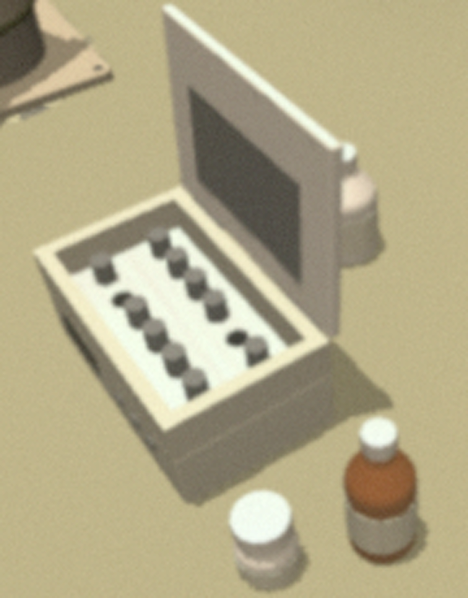

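```bash
cat > fit.py <<'E'
from h import *
from scipy.optimize import least_squares
def t(x,y): return [190+(x+.5)/3-.5,120+(y+.5)/3-.5]
def s(x,y): return [100+(x+.5)/2.6-.5,70+(y+.5)/2.6-.5]
# box local: x back, y ; near robot = +y(local)
obs=[("top",t(434,221),(-.065,-.11)),("top",t(433,514),(-.065,.11)),("top",t(253,509),(.065,.11)),
("side",s(36,252),(-.065,.11)),("side",s(167,430),(-.065,-.11)),("side",s(328,342),(.065,-.11)),
("top",t(257,160),('u',-.11)),("top",t(247,503),('u',.11)),("top",t(243,160),('o',-.11)),("top",t(231,503),('o',.11)),
("side",s(167,12),('u',.11)),("side",s(336,152),('u',-.11))]
def res(p):
    x,y,yaw,th=p;out=[];c,sn=np.cos(yaw),np.sin(yaw)
    for n,uv,(a,b) in obs:
        if isinstance(a,str):
            lx=.065-.16*np.cos(th);lz=.09+.16*np.sin(th)
            if a=='o': lx+=.01*np.sin(th);lz+=.01*np.cos(th)
        else: lx,lz=a,.09
        P=[x+c*lx-sn*b,y+sn*lx+c*b,lz]
        out+=list(proj(n,P)[0]-uv)
    return np.array(out)
f=least_squares(res,[.558,-.014,1.6,1.65],loss='soft_l1')
print(f.x);print(res(f.x).reshape(-1,2).round(1))
E
python3 fit.py
```

```text
[ 0.56071537 -0.01254861  1.6031221   1.64719581]
[[ 0.1 -0.5]
 [-0.4 -0.1]
 [ 0.3 -0.4]
 [-0.9 -0.6]
 [-0.5  0.4]
 [ 1.2 -0.5]
 [ 0.1 -1.5]
 [-0.4  0.2]
 [-0.4 -1.6]
 [-0.5  0. ]
 [-2.5 -2.7]
 [-1.2 -1.5]]
```

arm_command:
  increments:
    - {"gripper": 0,"dz": -0.03,"spin": -8.4}
    - {"gripper": 0,"dz": -0.03,"spin": -8.4}
    - {"gripper": 0,"dz": -0.03,"spin": -8.4}
    - {"gripper": 0,"dz": -0.03,"spin": -8.4}
    - {"gripper": 0,"dz": 0,"spin": -8.4}
    - {"gripper": 0,"dz": 0,"spin": -8.4}
    - {"gripper": 0,"dz": 0,"spin": -8.4}
    - {"gripper": 0,"dz": 0,"spin": -8.2}
  grip_force: 20

```text
validation failed for argument at $.in...
```

```bash
cat > st.py <<'E'
from h import *
s=read_state(); R=Ro.from_quat(s['eef_rot']).as_matrix()
print("t",s['time'],"ee",s['ee_pos'].round(4),"w",round(float(s['width']),4),"F",np.array(s['ft_force']).round(2),"j",np.array(s['joint_positions']).round(2)); print("x",R[:,0].round(3),"y",R[:,1].round(3),"z",R[:,2].round(3))
E
python3 st.py
```

```text
t 0.1 ee [ 0.2626 -0.5668  0.2218] w 0.0873 F [-0.52  0.46 -0.2 ] j [ 1.11  0.33 -0.06  1.46  0.02  1.35 -0.09]
x [ 0.907  0.42  -0.   ] y [ 0.42  -0.907 -0.001] z [-0.001  0.001 -1.   ]
```

arm_command:
  increments:
    - {"gripper": 0,"dx": 0,"dy": 0,"dz": -0.03,"spin": -8.4}
    - {"gripper": 0,"dx": 0,"dy": 0,"dz": -0.03,"spin": -8.4}
    - {"gripper": 0,"dx": 0,"dy": 0,"dz": -0.03,"spin": -8.4}
    - {"gripper": 0,"dx": 0,"dy": 0,"dz": -0.03,"spin": -8.4}
    - {"gripper": 0,"dx": 0,"dy": 0,"dz": 0,"spin": -8.4}
    - {"gripper": 0,"dx": 0,"dy": 0,"dz": 0,"spin": -8.4}
    - {"gripper": 0,"dx": 0,"dy": 0,"dz": 0,"spin": -8.4}
    - {"gripper": 0,"dx": 0,"dy": 0,"dz": 0,"spin": -8.2}
  grip_force: 20

```text
time: 1.1
ee_pos: [0.2626, -0.567, 0.342]
eef_rot: [0.694, 0.72, 0.0, -0.0]
ft_force: [-0.1, -0.6, -0.2]
width: 0.0147
```

```bash
python3 st.py
```

```text
t 1.1 ee [ 0.2626 -0.567   0.342 ] w 0.0147 F [-0.14 -0.59 -0.19] j [ 1.22  0.31 -0.2   1.24  0.06  1.59  1.06]
x [-0.037  0.999  0.001] y [ 0.999  0.037 -0.   ] z [-0.     0.001 -1.   ]
```

arm_command:
  increments:
    - {"gripper": 0,"dx": 0.04,"dy": 0.04,"dz": 0,"spin": 0}
    - {"gripper": 0,"dx": 0.045,"dy": 0.04,"dz": 0,"spin": 0}
    - {"gripper": 0,"dx": 0.045,"dy": 0.04,"dz": 0,"spin": 0}
    - {"gripper": 0,"dx": 0.045,"dy": 0.04,"dz": 0,"spin": 0}
    - {"gripper": 0,"dx": 0.045,"dy": 0.04,"dz": 0,"spin": 0}
    - {"gripper": 0,"dx": 0.045,"dy": 0.04,"dz": 0,"spin": 0}
    - {"gripper": 0,"dx": 0.045,"dy": 0.04,"dz": 0,"spin": 0}
    - {"gripper": 0,"dx": 0.045,"dy": 0.04,"dz": 0,"spin": 0}

```text
time: 2.1
ee_pos: [0.5719, -0.2005, 0.3423]
eef_rot: [0.696, 0.718, -0.0, -0.0]
ft_force: [1.2, -0.4, -0.8]
width: 0.0004
```

arm_command:
  increments:
    - {"gripper": 0,"dx": 0.041,"dy": 0,"dz": 0,"spin": 0}
    - {"gripper": 0,"dx": 0.041,"dy": 0,"dz": 0,"spin": 0}
    - {"gripper": 0,"dx": 0.041,"dy": 0,"dz": 0,"spin": 0}
    - {"gripper": 0,"dx": 0.041,"dy": 0,"dz": 0,"spin": 0}
    - {"gripper": 0,"dx": 0.041,"dy": 0,"dz": 0,"spin": 0}
    - {"gripper": 0,"dx": 0.041,"dy": 0,"dz": 0,"spin": 0}
    - {"gripper": 0,"dx": 0.041,"dy": 0,"dz": 0,"spin": 0}
    - {"gripper": 0,"dx": 0.041,"dy": 0,"dz": 0,"spin": 0}

```text
time: 3.1
ee_pos: [0.5602, 0.127, 0.3422]
eef_rot: [0.696, 0.718, -0.0, -0.0]
ft_force: [1.0, 0.1, -0.2]
width: 0.0005
```

```bash
python3 st.py; python3 - <<'E'
from h import *
for n in("top","side"): cv2.imwrite(f"pics/{n}1.png",cv2.convertScaleAbs(cams.camera(n)[:,:,::-1],alpha=1.5))
E
```

```text
t 3.1 ee [0.5602 0.127  0.3422] w 0.0005 F [ 0.96  0.13 -0.24] j [ 0.25  0.25 -0.69  1.36  0.16  1.58 -0.38]
x [-0.032  0.999 -0.   ] y [ 0.999  0.032 -0.   ] z [-0. -0. -1.]
```

View pics/side1.png

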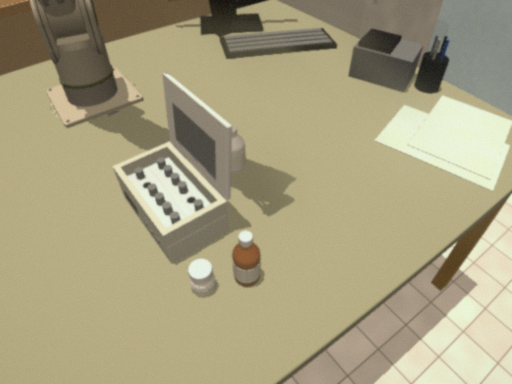

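View pics/top1.png

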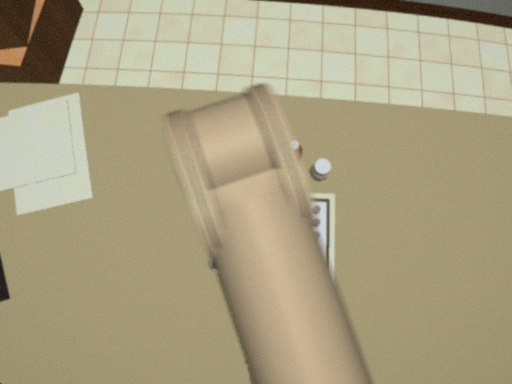

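```bash
python3 - <<'E'
from h import *
print(proj("side",[[.56,.127,.342],[.56,.127,.2],[0,0,0]]),proj("top",[.56,.127,.342]))
E
```

```text
[[219.29325077  34.26351419]
 [224.49999116 109.11607644]
 [ 93.77347069  95.57187515]] [[238.93756437 216.33243037]]
```

```bash
python3 - <<'E'
from h import *
im=cams.camera("side")[:,:,::-1]
cv2.imwrite("pics/s2.png",cv2.convertScaleAbs(cv2.resize(im[0:200,50:300],None,fx=3,fy=3,interpolation=2),alpha=1.7))
E
```

```text
(no output)
```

View pics/s2.png

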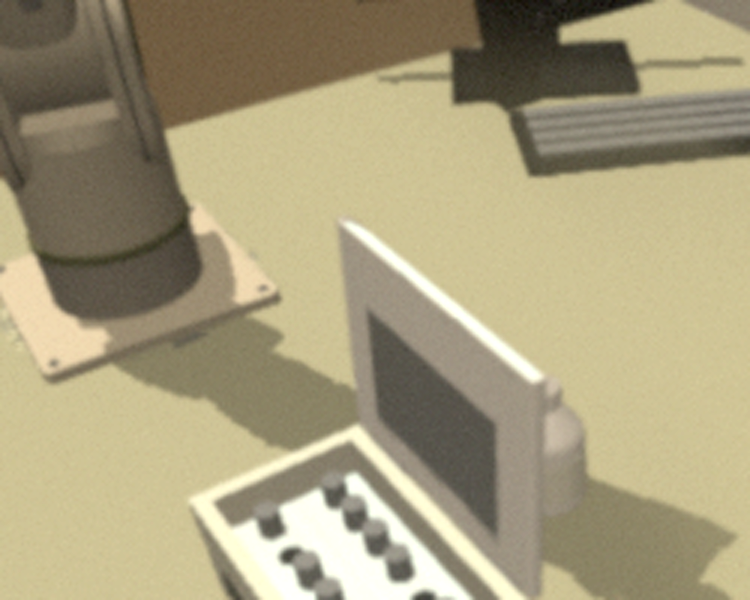

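arm_command:
  increments:
    - {"gripper": 0,"dx": 0,"dy": 0,"dz": 0.025,"spin": 0}
    - {"gripper": 0,"dx": 0,"dy": 0,"dz": 0.03,"spin": 0}
    - {"gripper": 0,"dx": 0,"dy": 0,"dz": 0.03,"spin": 0}
    - {"gripper": 0,"dx": 0,"dy": 0,"dz": 0.03,"spin": 0}
    - {"gripper": 0,"dx": 0,"dy": 0,"dz": 0.02,"spin": 0}
    - {"gripper": 0,"dx": -0.01,"dy": 0,"dz": 0,"spin": 0}
    - {"gripper": 0,"dx": -0.01,"dy": 0,"dz": 0,"spin": 0}
    - {"gripper": 0,"dx": -0.01,"dy": 0,"dz": 0,"spin": 0}

```text
time: 4.25
ee_pos: [0.5621, 0.0946, 0.2086]
eef_rot: [0.696, 0.718, 0.0, 0.001]
ft_force: [0.3, 0.3, -0.2]
width: 0.0003
```

```bash
python3 st.py; python3 - <<'E'
from h import *
im=cams.camera("side")[:,:,::-1]
cv2.imwrite("pics/s3.png",cv2.convertScaleAbs(cv2.resize(im[0:200,50:300],None,fx=3,fy=3,interpolation=2),alpha=1.7))
E
```

```text
t 4.25 ee [0.5621 0.0946 0.2086] w 0.0003 F [ 0.31  0.27 -0.2 ] j [ 0.31  0.29 -0.67  1.6   0.18  1.31 -0.35]
x [-0.031  1.    -0.   ] y [1.    0.031 0.002] z [ 0.002 -0.    -1.   ]
```

View pics/s3.png

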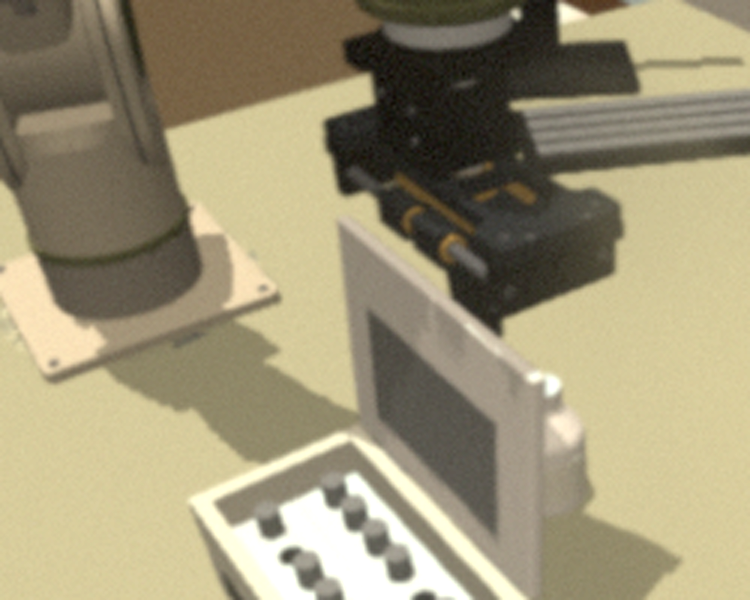

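arm_command:
  increments:
    - {"gripper": 0,"dx": -0.008,"dy": 0,"dz": 0,"spin": 0}
    - {"gripper": 0,"dx": -0.008,"dy": 0,"dz": 0,"spin": 0}
    - {"gripper": 0,"dx": -0.008,"dy": 0,"dz": 0,"spin": 0}
    - {"gripper": 0,"dx": -0.008,"dy": 0,"dz": 0,"spin": 0}
    - {"gripper": 0,"dx": -0.008,"dy": 0,"dz": 0,"spin": 0}
    - {"gripper": 0,"dx": -0.008,"dy": 0,"dz": 0,"spin": 0}
    - {"gripper": 0,"dx": -0.008,"dy": 0,"dz": 0,"spin": 0}
    - {"gripper": 0,"dx": -0.008,"dy": 0,"dz": 0,"spin": 0}

```text
time: 5.3
ee_pos: [0.5635, 0.0313, 0.2075]
eef_rot: [0.696, 0.718, -0.0, 0.0]
ft_force: [-0.4, 1.7, -0.4]
width: 0.0006
```

```bash
python3 st.py; python3 - <<'E'
from h import *
im=cams.camera("side")[:,:,::-1]
cv2.imwrite("pics/s4.png",cv2.convertScaleAbs(cv2.resize(im[0:220,50:300],None,fx=2.6,fy=2.6,interpolation=2),alpha=1.7))
E
```

```text
t 5.3 ee [0.5635 0.0313 0.2075] w 0.0006 F [-0.42  1.75 -0.44] j [ 0.4   0.27 -0.63  1.62  0.16  1.31 -0.23]
x [-0.032  0.999 -0.   ] y [ 0.999  0.032 -0.   ] z [-0. -0. -1.]
```

View pics/s4.png

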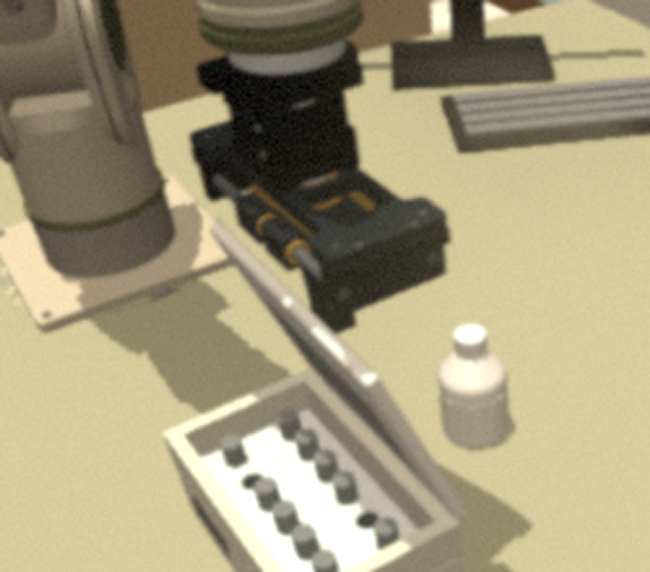

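```bash
cat > ang.py <<'E'
from h import *
from scipy.optimize import minimize_scalar
def edge(th,b,o=0):
    x,y,yaw=.5607,-.0125,1.6031;c,s=np.cos(yaw),np.sin(yaw)
    lx=.065-.16*np.cos(th)+o*np.sin(th);lz=.09+.16*np.sin(th)+o*np.cos(th)
    return [x+c*lx-s*b,y+s*lx+c*b,lz]
if __name__=="__main__":
    for th in (1.15,1.2,1.25,1.3): 
        p=proj("side",[edge(th,.11),edge(th,-.11),edge(th,-.11,.01)]); print(th,((p-[50,0]+.5)*2.6-.5).round(0).tolist())
E
python3 ang.py
```

```text
1.15 [[195.0, 239.0], [351.0, 400.0], [364.0, 388.0]]
1.2 [[203.0, 232.0], [361.0, 391.0], [375.0, 379.0]]
1.25 [[213.0, 225.0], [372.0, 382.0], [386.0, 371.0]]
1.3 [[222.0, 218.0], [383.0, 373.0], [397.0, 363.0]]
```

arm_command:
  increments:
    - {"gripper": 0,"dx": -0.009,"dy": 0,"dz": 0,"spin": 0}
    - {"gripper": 0,"dx": -0.009,"dy": 0,"dz": 0,"spin": 0}
    - {"gripper": 0,"dx": 0,"dy": 0,"dz": -0.06,"spin": 0}
    - {"gripper": 0,"dx": -0.048,"dy": 0,"dz": 0,"spin": 0}
    - {"gripper": 0,"dx": -0.045,"dy": 0,"dz": 0,"spin": 0}
    - {"gripper": 0,"dx": 0,"dy": 0,"dz": 0.05,"spin": 0}
    - {"gripper": 0,"dx": 0,"dy": 0,"dz": 0.045,"spin": 0}
    - {"gripper": 0,"dx": 0,"dy": 0,"dz": 0,"spin": 0}

```text
time: 6.35
ee_pos: [0.565, -0.0796, 0.1698]
eef_rot: [0.696, 0.718, -0.002, -0.002]
ft_force: [0.8, -0.2, 0.8]
width: 0.0007
```

```bash
python3 st.py; python3 - <<'E'
from h import *
im=cams.camera("side")[:,:,::-1]
cv2.imwrite("pics/s5.png",cv2.convertScaleAbs(cv2.resize(im[0:220,50:300],None,fx=2.6,fy=2.6,interpolation=2),alpha=1.7))
from ang import *
for th in (.5,.6,.7,.8,.9,1,1.1): 
        p=proj("side",[edge(th,.11),edge(th,-.11),edge(th,-.11,.01)]); print(th,((p-[50,0]+.5)*2.6-.5).round(0).tolist())
E
```

```text
t 6.35 ee [ 0.565  -0.0796  0.1698] w 0.0007 F [ 0.78 -0.19  0.8 ] j [ 0.53  0.3  -0.56  1.65  0.17  1.24 -0.03]
x [-0.032  0.999  0.001] y [ 0.999  0.032 -0.006] z [-0.006  0.001 -1.   ]
0.5 [[121.0, 359.0], [256.0, 542.0], [260.0, 528.0]]
0.6 [[127.0, 340.0], [264.0, 520.0], [270.0, 506.0]]
0.7 [[135.0, 320.0], [275.0, 497.0], [282.0, 483.0]]
0.8 [[145.0, 300.0], [288.0, 475.0], [297.0, 461.0]]
0.9 [[157.0, 282.0], [304.0, 452.0], [314.0, 438.0]]
1 [[171.0, 264.0], [321.0, 431.0], [333.0, 417.0]]
1.1 [[186.0, 247.0], [341.0, 410.0], [353.0, 398.0]]
```

View pics/s5.png

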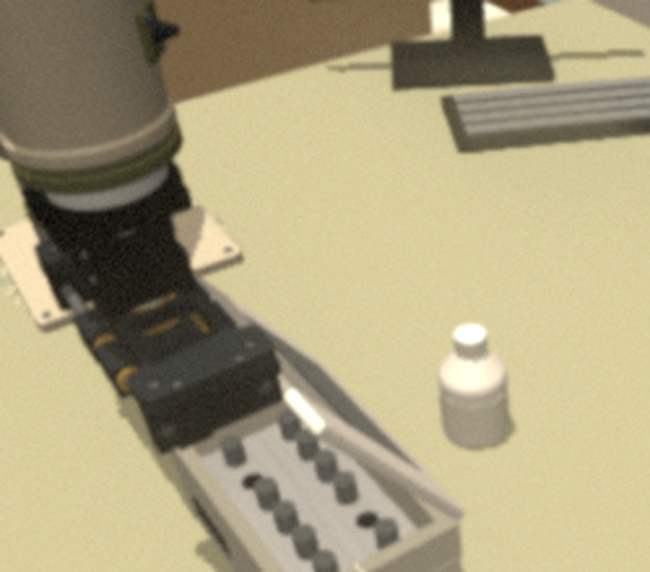

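arm_command:
  increments:
    - {"gripper": 0,"dx": 0,"dy": 0,"dz": 0.005,"spin": 0}
    - {"gripper": 0,"dx": 0,"dy": 0,"dz": 0,"spin": 0}
    - {"gripper": 0,"dx": 0,"dy": 0,"dz": 0,"spin": 0}
    - {"gripper": 0,"dx": 0,"dy": 0,"dz": 0,"spin": 0}
    - {"gripper": 0,"dx": 0,"dy": 0,"dz": 0,"spin": 0}
    - {"gripper": 0,"dx": 0,"dy": 0,"dz": 0,"spin": 0}
    - {"gripper": 0,"dx": 0,"dy": 0,"dz": 0,"spin": 0}
    - {"gripper": 0,"dx": 0,"dy": 0,"dz": 0,"spin": 0}

```text
time: 7.4
ee_pos: [0.5671, -0.0791, 0.1675]
eef_rot: [0.696, 0.718, -0.0, 0.0]
ft_force: [0.3, -0.7, -1.0]
width: 0.0006
```

```bash
python3 st.py; python3 - <<'E'
from h import *
im=cams.camera("side")[:,:,::-1]
cv2.imwrite("pics/s6.png",cv2.convertScaleAbs(cv2.resize(im[0:220,50:300],None,fx=2.6,fy=2.6,interpolation=2),alpha=1.7))
E
```

```text
t 7.4 ee [ 0.5671 -0.0791  0.1675] w 0.0006 F [ 0.34 -0.66 -0.98] j [ 0.53  0.31 -0.56  1.65  0.17  1.23 -0.04]
x [-0.032  0.999 -0.   ] y [ 0.999  0.032 -0.   ] z [-0. -0. -1.]
```

View pics/s6.png

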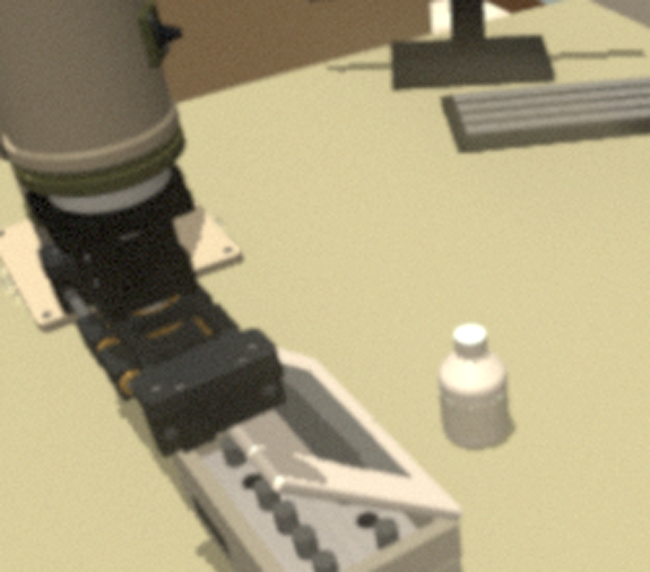

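arm_command:
  increments:
    - {"gripper": 0,"dx": 0,"dy": 0,"dz": 0,"spin": 0}
    - {"gripper": 0,"dx": 0,"dy": 0,"dz": 0,"spin": 0}
    - {"gripper": 0,"dx": 0,"dy": 0,"dz": 0,"spin": 0}
    - {"gripper": 0,"dx": 0,"dy": 0,"dz": 0,"spin": 0}
    - {"gripper": 0,"dx": 0,"dy": 0,"dz": 0,"spin": 0}
    - {"gripper": 0,"dx": 0,"dy": 0,"dz": 0,"spin": 0}
    - {"gripper": 0,"dx": 0,"dy": 0,"dz": 0,"spin": 0}
    - {"gripper": 0,"dx": 0,"dy": 0,"dz": 0,"spin": 0}

```text
time: 8.45
ee_pos: [0.5671, -0.0791, 0.1675]
eef_rot: [0.696, 0.718, -0.0, 0.0]
ft_force: [0.8, -1.4, -1.3]
width: 0.0002
```

```bash
cat > look.py <<'E'
import sys
from h import *
from ang import *
import st
im=cams.camera("side")[:,:,::-1]
cv2.imwrite(f"pics/{sys.argv[1]}.png",cv2.convertScaleAbs(cv2.resize(im[100:250,110:260],None,fx=4,fy=4,interpolation=2),alpha=1.7))
for th in map(float,sys.argv[2:]):
    p=proj("side",[edge(th,-.11),edge(th,-.11,.01)]); print(th,((p-[110,100]+.5)*4-.5).round(0).tolist())
E
python3 look.py s7 .6 .65 .7 .75
```

```text
t 8.45 ee [ 0.5671 -0.0791  0.1675] w 0.0002 F [ 0.79 -1.35 -1.32] j [ 0.53  0.31 -0.56  1.65  0.17  1.23 -0.04]
x [-0.032  0.999 -0.   ] y [0.999 0.032 0.   ] z [ 0. -0. -1.]
0.6 [[167.0, 400.0], [176.0, 379.0]]
0.65 [[174.0, 383.0], [185.0, 361.0]]
0.7 [[183.0, 366.0], [195.0, 344.0]]
0.75 [[193.0, 348.0], [206.0, 326.0]]
```

View pics/s7.png

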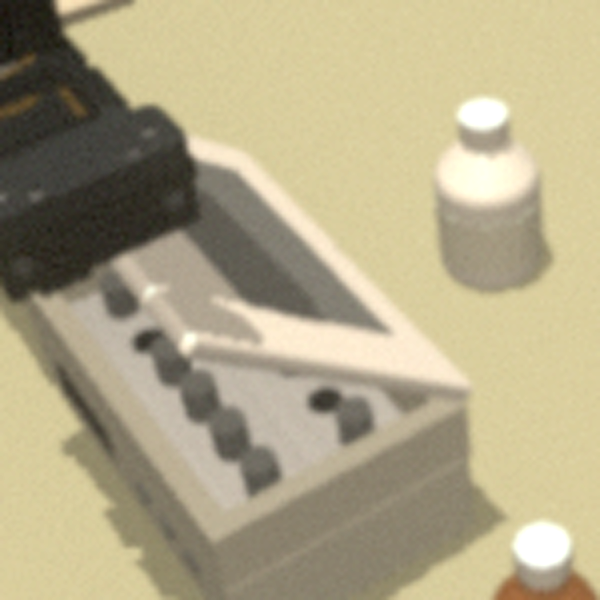

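arm_command:
  increments:
    - {"gripper": 0,"dx": -0.0011,"dy": 0,"dz": 0.0016,"spin": 0}
    - {"gripper": 0,"dx": -0.0011,"dy": 0,"dz": 0.0016,"spin": 0}
    - {"gripper": 0,"dx": -0.0011,"dy": 0,"dz": 0.0016,"spin": 0}
    - {"gripper": 0,"dx": -0.0011,"dy": 0,"dz": 0.0016,"spin": 0}
    - {"gripper": 0,"dx": -0.0011,"dy": 0,"dz": 0.0016,"spin": 0}
    - {"gripper": 0,"dx": -0.0011,"dy": 0,"dz": 0.0016,"spin": 0}
    - {"gripper": 0,"dx": -0.0011,"dy": 0,"dz": 0.0016,"spin": 0}
    - {"gripper": 0,"dx": -0.0011,"dy": 0,"dz": 0.0016,"spin": 0}

```text
time: 9.5
ee_pos: [0.5674, -0.0884, 0.1548]
eef_rot: [0.696, 0.718, -0.0, 0.0]
ft_force: [-0.1, -5.9, 2.3]
width: 0.0004
```

```bash
python3 look.py s8 .5 .55 .6 .65
```

```text
t 9.5 ee [ 0.5674 -0.0884  0.1548] w 0.0004 F [-0.1  -5.87  2.31] j [ 0.54  0.32 -0.56  1.66  0.18  1.21 -0.03]
x [-0.032  0.999 -0.001] y [0.999 0.032 0.   ] z [ 0.    -0.001 -1.   ]
0.5 [[154.0, 434.0], [161.0, 413.0]]
0.55 [[160.0, 418.0], [168.0, 396.0]]
0.6 [[167.0, 400.0], [176.0, 379.0]]
0.65 [[174.0, 383.0], [185.0, 361.0]]
```

View pics/s8.png

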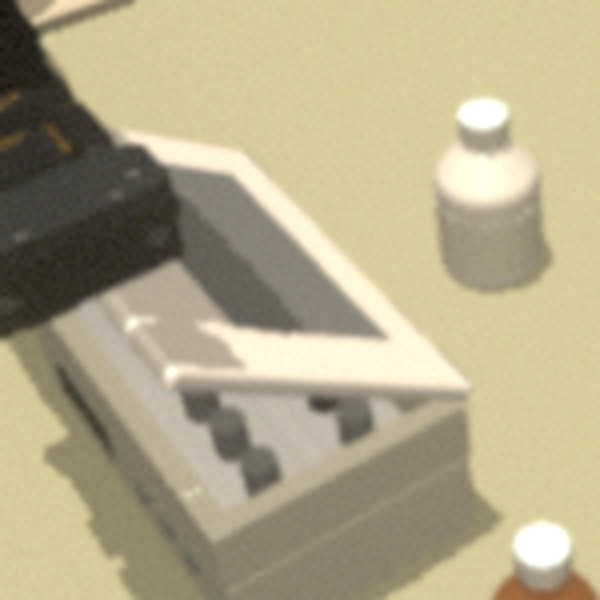

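arm_command:
  increments:
    - {"gripper": 0,"dx": -0.0013,"dy": 0,"dz": 0.0019,"spin": 0}
    - {"gripper": 0,"dx": -0.0013,"dy": 0,"dz": 0.0019,"spin": 0}
    - {"gripper": 0,"dx": -0.0012,"dy": 0,"dz": 0.002,"spin": 0}
    - {"gripper": 0,"dx": -0.0012,"dy": 0,"dz": 0.002,"spin": 0}
    - {"gripper": 0,"dx": -0.0012,"dy": 0,"dz": 0.002,"spin": 0}
    - {"gripper": 0,"dx": -0.0012,"dy": 0,"dz": 0.002,"spin": 0}
    - {"gripper": 0,"dx": -0.0011,"dy": 0,"dz": 0.002,"spin": 0}
    - {"gripper": 0,"dx": -0.0011,"dy": 0,"dz": 0.002,"spin": 0}

```text
time: 10.55
ee_pos: [0.5677, -0.0982, 0.1389]
eef_rot: [0.696, 0.718, -0.0, 0.0]
ft_force: [-0.5, -6.9, 2.3]
width: 0.0007
```

```bash
python3 look.py s9 .4 .45 .5 .55
```

```text
t 10.55 ee [ 0.5677 -0.0982  0.1389] w 0.0007 F [-0.51 -6.88  2.28] j [ 0.55  0.34 -0.55  1.68  0.19  1.18 -0.02]
x [-0.032  0.999 -0.001] y [0.999 0.032 0.   ] z [ 0.    -0.001 -1.   ]
0.4 [[146.0, 467.0], [150.0, 447.0]]
0.45 [[150.0, 451.0], [155.0, 430.0]]
0.5 [[154.0, 434.0], [161.0, 413.0]]
0.55 [[160.0, 418.0], [168.0, 396.0]]
```

View pics/s9.png

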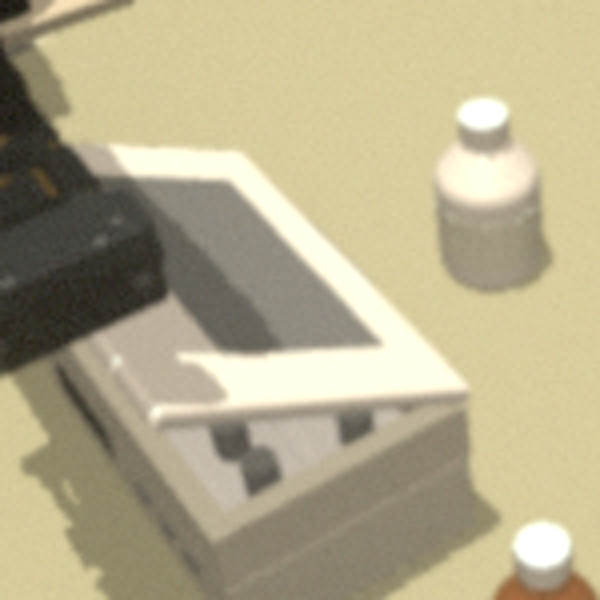

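arm_command:
  increments:
    - {"gripper": 0,"dx": -0.0011,"dy": 0,"dz": 0.002,"spin": 0}
    - {"gripper": 0,"dx": -0.0011,"dy": 0,"dz": 0.002,"spin": 0}
    - {"gripper": 0,"dx": -0.001,"dy": 0,"dz": 0.002,"spin": 0}
    - {"gripper": 0,"dx": -0.001,"dy": 0,"dz": 0.002,"spin": 0}
    - {"gripper": 0,"dx": -0.001,"dy": 0,"dz": 0.002,"spin": 0}
    - {"gripper": 0,"dx": -0.001,"dy": 0,"dz": 0.002,"spin": 0}
    - {"gripper": 0,"dx": -0.0009,"dy": 0,"dz": 0.002,"spin": 0}
    - {"gripper": 0,"dx": -0.0009,"dy": 0,"dz": 0.002,"spin": 0}

```text
time: 11.6
ee_pos: [0.5679, -0.106, 0.1228]
eef_rot: [0.696, 0.718, -0.0, 0.0]
ft_force: [0.1, -4.6, 2.6]
width: 0.0003
```

```bash
python3 look.py s10 .3 .35 .4 .45
```

```text
t 11.6 ee [ 0.5679 -0.106   0.1228] w 0.0003 F [ 0.07 -4.56  2.62] j [ 0.55  0.36 -0.54  1.69  0.2   1.15 -0.01]
x [-0.032  0.999 -0.001] y [0.999 0.032 0.   ] z [ 0.    -0.001 -1.   ]
0.3 [[142.0, 499.0], [143.0, 479.0]]
0.35 [[143.0, 483.0], [146.0, 463.0]]
0.4 [[146.0, 467.0], [150.0, 447.0]]
0.45 [[150.0, 451.0], [155.0, 430.0]]
```

View pics/s10.png

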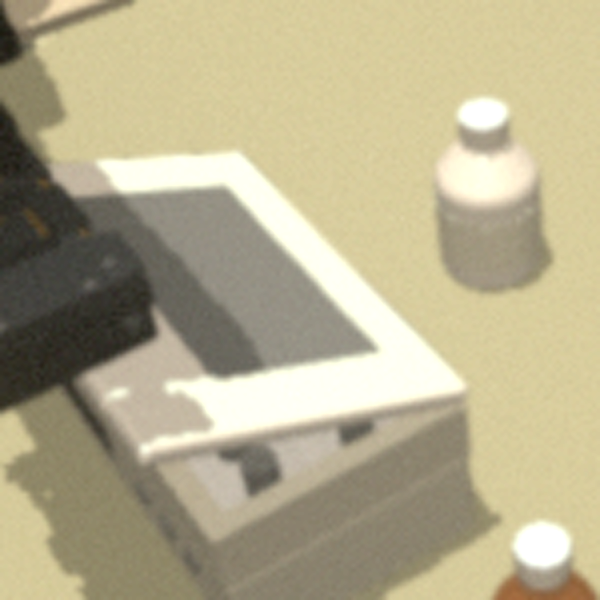

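arm_command:
  increments:
    - {"gripper": 0,"dx": -0.0008,"dy": 0,"dz": 0.002,"spin": 0}
    - {"gripper": 0,"dx": -0.0008,"dy": 0,"dz": 0.002,"spin": 0}
    - {"gripper": 0,"dx": -0.0007,"dy": 0,"dz": 0.002,"spin": 0}
    - {"gripper": 0,"dx": -0.0007,"dy": 0,"dz": 0.002,"spin": 0}
    - {"gripper": 0,"dx": -0.0007,"dy": 0,"dz": 0.002,"spin": 0}
    - {"gripper": 0,"dx": -0.0006,"dy": 0,"dz": 0.002,"spin": 0}
    - {"gripper": 0,"dx": -0.0006,"dy": 0,"dz": 0.002,"spin": 0}
    - {"gripper": 0,"dx": -0.0006,"dy": 0,"dz": 0.002,"spin": 0}

```text
time: 12.65
ee_pos: [0.5681, -0.1116, 0.1067]
eef_rot: [0.696, 0.718, -0.0, 0.0]
ft_force: [-0.4, -5.0, 1.2]
width: 0.0004
```

```bash
python3 look.py s11 .2 .25 .3 .35
```

```text
t 12.65 ee [ 0.5681 -0.1116  0.1067] w 0.0004 F [-0.35 -4.96  1.23] j [ 0.56  0.38 -0.54  1.7   0.21  1.12 -0.01]
x [-0.032  0.999 -0.001] y [0.999 0.032 0.   ] z [ 0.    -0.001 -1.   ]
0.2 [[141.0, 528.0], [140.0, 510.0]]
0.25 [[141.0, 513.0], [141.0, 495.0]]
0.3 [[142.0, 499.0], [143.0, 479.0]]
0.35 [[143.0, 483.0], [146.0, 463.0]]
```

View pics/s11.png

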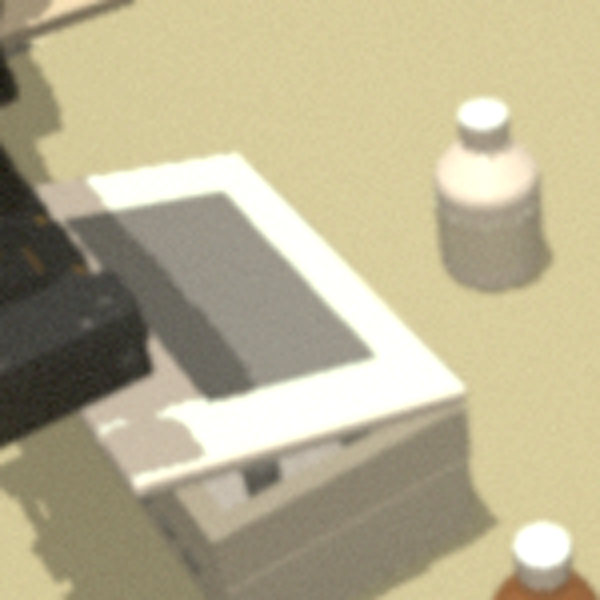

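arm_command:
  increments:
    - {"gripper": 0,"dx": -0.0006,"dy": 0,"dz": 0.002,"spin": 0}
    - {"gripper": 0,"dx": -0.0006,"dy": 0,"dz": 0.002,"spin": 0}
    - {"gripper": 0,"dx": -0.0005,"dy": 0,"dz": 0.002,"spin": 0}
    - {"gripper": 0,"dx": -0.0005,"dy": 0,"dz": 0.002,"spin": 0}
    - {"gripper": 0,"dx": -0.0005,"dy": 0,"dz": 0.002,"spin": 0}
    - {"gripper": 0,"dx": -0.0005,"dy": 0,"dz": 0.002,"spin": 0}
    - {"gripper": 0,"dx": -0.0004,"dy": 0,"dz": 0.002,"spin": 0}
    - {"gripper": 0,"dx": -0.0004,"dy": 0,"dz": 0.002,"spin": 0}

```text
time: 13.7
ee_pos: [0.5682, -0.1154, 0.0907]
eef_rot: [0.696, 0.718, -0.0, 0.0]
ft_force: [0.9, -5.8, -0.6]
width: 0.0006
```

```bash
python3 look.py s12 .1 .15 .2 .25
```

```text
t 13.7 ee [ 0.5682 -0.1154  0.0907] w 0.0006 F [ 0.86 -5.76 -0.59] j [ 0.56  0.39 -0.53  1.71  0.22  1.09 -0.01]
x [-0.032  0.999 -0.   ] y [0.999 0.032 0.   ] z [ 0. -0. -1.]
0.1 [[144.0, 554.0], [141.0, 538.0]]
0.15 [[142.0, 541.0], [140.0, 524.0]]
0.2 [[141.0, 528.0], [140.0, 510.0]]
0.25 [[141.0, 513.0], [141.0, 495.0]]
```

View pics/s12.png

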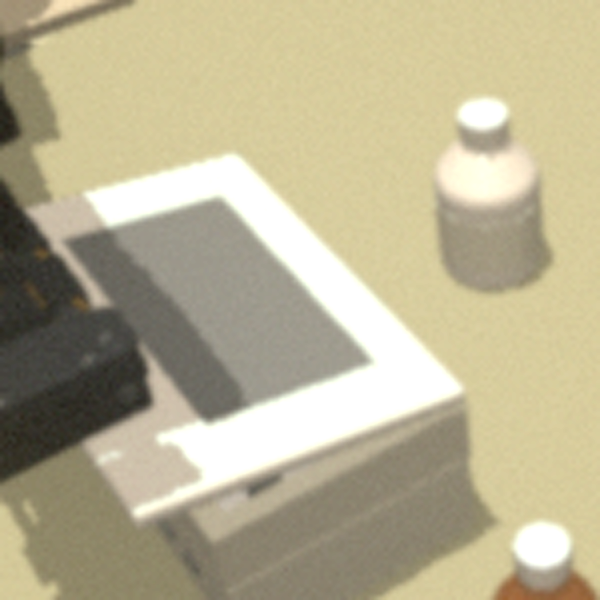

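arm_command:
  increments:
    - {"gripper": 0,"dx": -0.0002,"dy": 0,"dz": 0.0015,"spin": 0}
    - {"gripper": 0,"dx": -0.0002,"dy": 0,"dz": 0.0015,"spin": 0}
    - {"gripper": 0,"dx": -0.0002,"dy": 0,"dz": 0.0015,"spin": 0}
    - {"gripper": 0,"dx": -0.0002,"dy": 0,"dz": 0.0015,"spin": 0}
    - {"gripper": 0,"dx": -0.0002,"dy": 0,"dz": 0.0015,"spin": 0}
    - {"gripper": 0,"dx": -0.0002,"dy": 0,"dz": 0.0015,"spin": 0}
    - {"gripper": 0,"dx": -0.0002,"dy": 0,"dz": 0.0015,"spin": 0}
    - {"gripper": 0,"dx": -0.0002,"dy": 0,"dz": 0.0015,"spin": 0}

```text
time: 14.75
ee_pos: [0.5683, -0.1172, 0.0786]
eef_rot: [0.696, 0.718, -0.0, 0.0]
ft_force: [0.5, -5.7, 1.2]
width: 0.0005
```

```bash
python3 look.py s13 .05 .1 .15
```

```text
t 14.75 ee [ 0.5683 -0.1172  0.0786] w 0.0005 F [ 0.54 -5.68  1.19] j [ 0.56  0.41 -0.52  1.72  0.23  1.07 -0.01]
x [-0.032  0.999 -0.001] y [0.999 0.032 0.   ] z [ 0.    -0.001 -1.   ]
0.05 [[147.0, 567.0], [143.0, 552.0]]
0.1 [[144.0, 554.0], [141.0, 538.0]]
0.15 [[142.0, 541.0], [140.0, 524.0]]
```

View pics/s13.png

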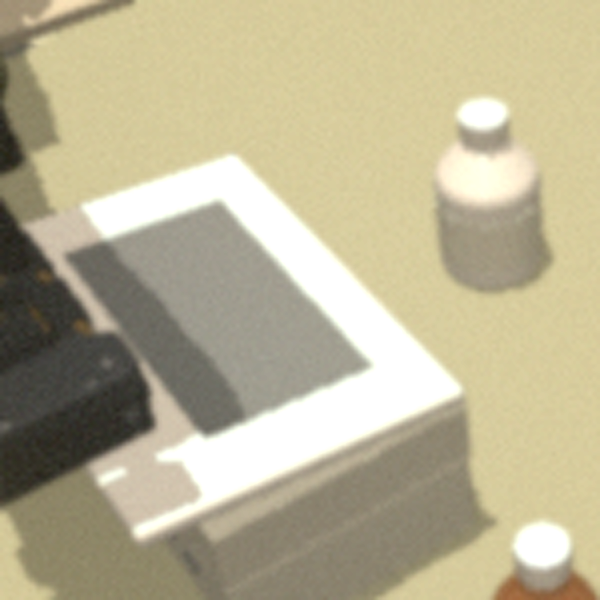

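arm_command:
  increments:
    - {"gripper": 0,"dx": -0.0002,"dy": 0,"dz": 0.0015,"spin": 0}
    - {"gripper": 0,"dx": -0.0002,"dy": 0,"dz": 0.0015,"spin": 0}
    - {"gripper": 0,"dx": -0.0002,"dy": 0,"dz": 0.0015,"spin": 0}
    - {"gripper": 0,"dx": -0.0001,"dy": 0,"dz": 0.0015,"spin": 0}
    - {"gripper": 0,"dx": -0.0001,"dy": 0,"dz": 0.0015,"spin": 0}
    - {"gripper": 0,"dx": -0.0001,"dy": 0,"dz": 0.0015,"spin": 0}
    - {"gripper": 0,"dx": 0,"dy": 0,"dz": 0.0015,"spin": 0}
    - {"gripper": 0,"dx": 0,"dy": 0,"dz": 0.0015,"spin": 0}

```text
time: 15.8
ee_pos: [0.5683, -0.1181, 0.0666]
eef_rot: [0.696, 0.718, -0.0, 0.0]
ft_force: [0.7, -6.2, 0.8]
width: 0.0006
```

```bash
python3 look.py s14 0 .05 .1
```

```text
t 15.8 ee [ 0.5683 -0.1181  0.0666] w 0.0006 F [ 0.65 -6.2   0.83] j [ 0.55  0.42 -0.52  1.73  0.24  1.05 -0.02]
x [-0.032  0.999 -0.001] y [0.999 0.032 0.   ] z [ 0.    -0.001 -1.   ]
0.0 [[151.0, 579.0], [146.0, 564.0]]
0.05 [[147.0, 567.0], [143.0, 552.0]]
0.1 [[144.0, 554.0], [141.0, 538.0]]
```

View pics/s14.png

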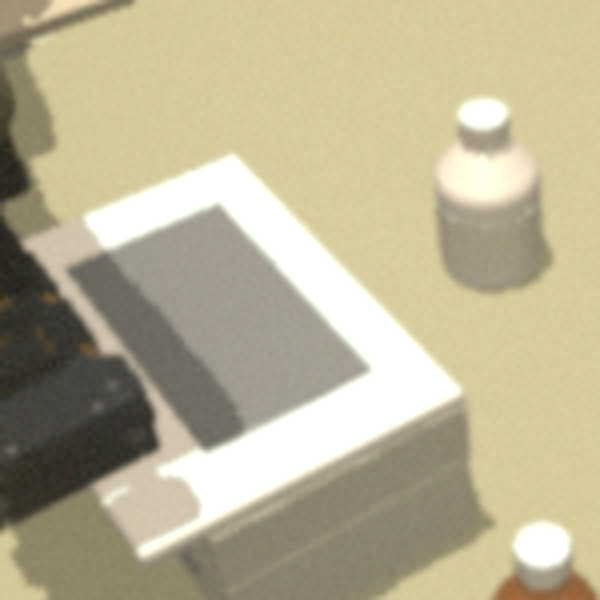

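arm_command:
  increments:
    - {"gripper": 0,"dx": 0,"dy": 0,"dz": 0.0014,"spin": 0}
    - {"gripper": 0,"dx": 0,"dy": 0,"dz": 0.0014,"spin": 0}
    - {"gripper": 0,"dx": 0,"dy": 0,"dz": 0.0014,"spin": 0}
    - {"gripper": 0,"dx": 0,"dy": 0,"dz": 0.0014,"spin": 0}
    - {"gripper": 0,"dx": 0,"dy": 0,"dz": 0.0014,"spin": 0}
    - {"gripper": 0,"dx": 0,"dy": 0,"dz": 0.0014,"spin": 0}
    - {"gripper": 0,"dx": 0,"dy": 0,"dz": 0.0014,"spin": 0}
    - {"gripper": 0,"dx": 0,"dy": 0,"dz": 0.0014,"spin": 0}

```text
time: 16.85
ee_pos: [0.5688, -0.1182, 0.0561]
eef_rot: [0.696, 0.718, 0.0, 0.001]
ft_force: [0.2, -6.6, 3.9]
width: 0.0005
```

```bash
python3 look.py s15 0 .03 .05
```

```text
t 16.85 ee [ 0.5688 -0.1182  0.0561] w 0.0005 F [ 0.2  -6.57  3.91] j [ 0.55  0.44 -0.52  1.74  0.25  1.03 -0.02]
x [-0.032  1.    -0.001] y [1.    0.032 0.001] z [ 0.001 -0.001 -1.   ]
0.0 [[151.0, 579.0], [146.0, 564.0]]
0.03 [[149.0, 572.0], [144.0, 557.0]]
0.05 [[147.0, 567.0], [143.0, 552.0]]
```

View pics/s15.png

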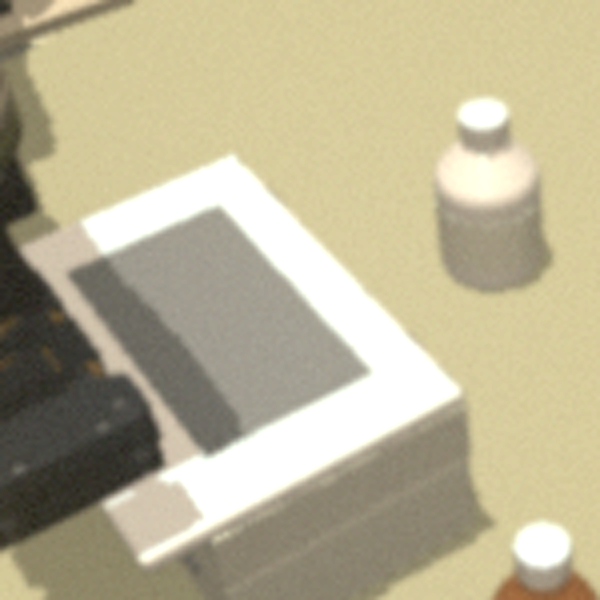

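arm_command:
  increments:
    - {"gripper": 0,"dx": 0,"dy": 0,"dz": 0.001,"spin": 0}
    - {"gripper": 0,"dx": 0,"dy": 0,"dz": 0.001,"spin": 0}
    - {"gripper": 0,"dx": 0,"dy": 0,"dz": 0.001,"spin": 0}
    - {"gripper": 0,"dx": 0,"dy": 0,"dz": 0.001,"spin": 0}
    - {"gripper": 0,"dx": 0,"dy": 0,"dz": 0.001,"spin": 0}
    - {"gripper": 0,"dx": 0,"dy": 0,"dz": 0.001,"spin": 0}
    - {"gripper": 0,"dx": 0,"dy": 0,"dz": 0,"spin": 0}
    - {"gripper": 0,"dx": 0,"dy": 0,"dz": 0,"spin": 0}

```text
time: 17.9
ee_pos: [0.5688, -0.1183, 0.05]
eef_rot: [0.696, 0.718, 0.0, 0.001]
ft_force: [1.8, -6.7, 3.9]
width: 0.0003
```

```bash
python3 look.py s16 0 .03 .05
```

```text
t 17.9 ee [ 0.5688 -0.1183  0.05  ] w 0.0003 F [ 1.77 -6.69  3.94] j [ 0.55  0.44 -0.51  1.74  0.25  1.02 -0.03]
x [-0.032  1.    -0.001] y [1.    0.032 0.001] z [ 0.001 -0.001 -1.   ]
0.0 [[151.0, 579.0], [146.0, 564.0]]
0.03 [[149.0, 572.0], [144.0, 557.0]]
0.05 [[147.0, 567.0], [143.0, 552.0]]
```

View pics/s16.png

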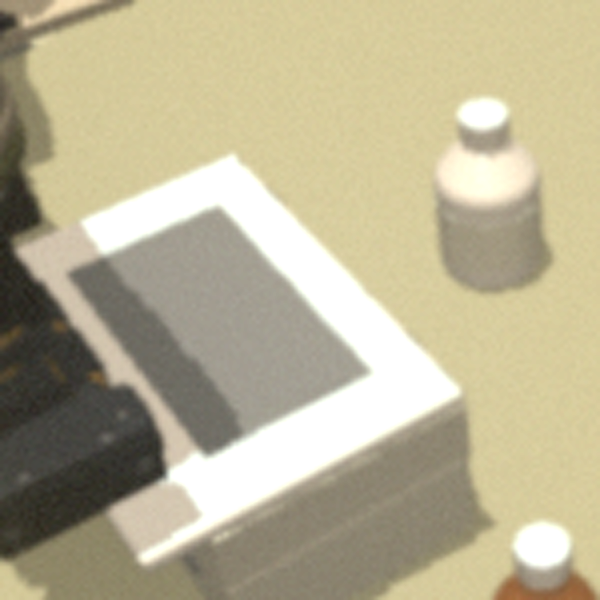

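arm_command:
  increments:
    - {"gripper": 0,"dx": -0.003,"dy": 0,"dz": 0,"spin": 0}
    - {"gripper": 0,"dx": -0.01,"dy": 0,"dz": 0,"spin": 0}
    - {"gripper": 0,"dx": -0.03,"dy": 0,"dz": 0,"spin": 0}
    - {"gripper": 0,"dx": -0.03,"dy": 0,"dz": 0,"spin": 0}
    - {"gripper": 0,"dx": -0.03,"dy": 0,"dz": -0.03,"spin": 0}
    - {"gripper": 0,"dx": -0.03,"dy": 0,"dz": -0.04,"spin": 0}
    - {"gripper": 0,"dx": -0.02,"dy": 0,"dz": -0.04,"spin": 0}
    - {"gripper": 0,"dx": 0,"dy": 0,"dz": -0.03,"spin": 0}

```text
time: 18.95
ee_pos: [0.5729, -0.2728, 0.1911]
eef_rot: [0.697, 0.717, 0.0, 0.0]
ft_force: [0.6, 0.7, -1.1]
width: 0.0006
```

```bash
python3 look.py s17 0 .03 .05; python3 - <<'E'
from h import *
im=cams.camera("top")[:,:,::-1]
cv2.imwrite("pics/top17.png",cv2.convertScaleAbs(cv2.resize(im[120:310,190:370],None,fx=3,fy=3,interpolation=2),alpha=1.6))
E
```

```text
t 18.95 ee [ 0.5729 -0.2728  0.1911] w 0.0006 F [ 0.57  0.7  -1.08] j [ 0.73  0.41 -0.48  1.46  0.19  1.32  0.27]
x [-0.03  1.   -0.  ] y [1.    0.03  0.001] z [ 0.001 -0.    -1.   ]
0.0 [[151.0, 579.0], [146.0, 564.0]]
0.03 [[149.0, 572.0], [144.0, 557.0]]
0.05 [[147.0, 567.0], [143.0, 552.0]]
```

View pics/s17.png

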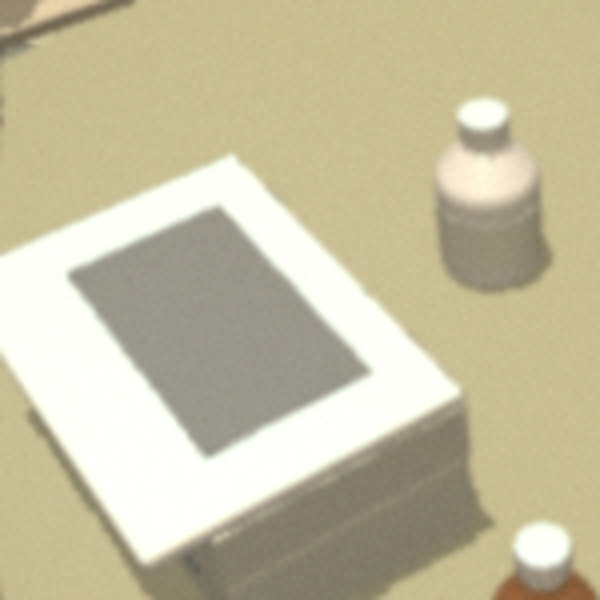

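View pics/top17.png

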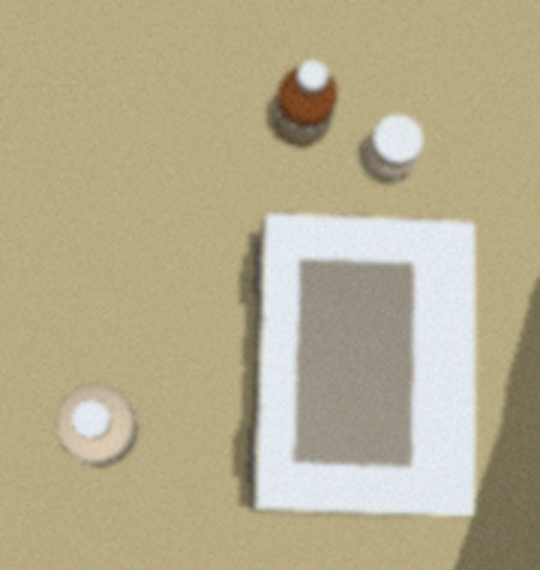

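```bash
python3 -c "
from bench import job; print(job.close_job())"
```

```text
the job is handed in; nothing more can be done
None
```

The cover is shut and the job is handed in, at about 19 s of the 58 s allowed.

- **Tip:** with the gripper closed as one finger, I pushed the cover from behind until it fell on its own. I did not measure its angle as it passed 1.2 rad.
- **Catch:** I went over the top and caught its free edge at about 0.7 rad. It stayed still there for a second, with about 1 to 2 N on the finger.
- **Lower:** I took it down at about 0.1 rad/s, slowing near the end. The force was at most about 8 N at the end of each move; I have no readings in between.
- **Tool angle:** the tool stays vertical, so the finger held the edge by side pressure and friction rather than from underneath.
- **Shut:** when the cover met the box, the downward force levelled off at 3.9 N and the picture no longer changed. I then drew the finger straight away.

**Last checks:** the cover lies flat on the box in both pictures, with its corner within a few pixels of where the shut position should appear. That pixel measure alone does not settle the 0.03 rad limit, so I also relied on the levelled-off force and the unchanged picture. In the top view the three containers are at the same pixels as at the start, and the arm is well clear at y = -0.27 m. No check failed; handing in gave no verdict.

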